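# Set up the folding spectacle case and hold its lid at balance

### The arm

A 6-joint arm with a two-finger parallel gripper is mounted at the origin on the work surface. World frame = base frame: x ahead of the robot, y to its left, z up, the work surface at z = 0. Lengths are in m, angles in rad, forces in N, time in s.
With the tool pointing down it reaches from about 0.35 to 0.775 m from the base axis. Payload 7.3 kg.
Tool frame: the origin (TCP) lies at the very end of the fingers, on their centre line; the grasp point (between the pads) lies 19 mm behind it (robot.pinch_z is the distance from the TCP to the grasp point, in m); z points along the fingers, y is the line along which they close (so a half turn about z gives the same grasp; the last joint's range is limited). The gripper opens to 92 mm and grips with 3 to 60 N. Pads are 19 mm wide; open, the fingers measure 130 mm over their backs; the gripper's body (75 mm by 190 mm) begins 47 mm behind the grasp point.
Start: joints at [-1.418, 0.342, 1.524, -0, 1.275, -0.146], TCP at [0.155, -0.502, 0.227] pointing down, gripper open.
Joint ranges: [-2.53, 2.53], [-0.77, 2.02], [0.04, 2.7], [-1, 4.14], [0.28, 2.66], [-3.11, 3.11]. Speed limits (rad/s): [2.57, 2.57, 3.14, 3.14, 3.14, 3.14].

### API

Orientations are given as [roll, pitch, yaw] about the fixed x, y, z axes, in that order (R = Rz(yaw) Ry(pitch) Rx(roll)).
In Python, from cell import robot gives the robot as it stands.
- The arm moves only by the tool move_arm, never from a script. Its argument "motion" is a list of rows, each a list of 6 numbers: the shift along the tool's x, y, z in units of 0.1 m (1.0 is 0.1 m), then the turn, a rotation vector about the tool's x, y, z in units of pi rad (1.0 is pi rad). In form: [[dx, dy, dz, rx, ry, rz], ...]. A call has 1 to 12 rows; each row is the pose to reach, as a shift and turn from the pose commanded when the call began, along the tool's axes at that moment, turning the shorter way round; what a row does not reach only later rows make up. A row lasts 1/8 s, in which the tool goes at most 62.5 mm and 10.7 degrees, less where a joint would pass 70% of its speed; a pose out of reach is approached as far as the arm can. A call with a number of a shift or a turn outside -1 to 1 is refused whole. A call with a gripper value outside its range is refused whole. "fingers" is the opening, from -1 (shut) to 1 (fully open), set as the call begins (left out, the last holds). The fingers move at their own pace and stop on an object; "newtons" is the grip in N (left out, the last holds). Time passes only in rows, so rows that repeat a pose let the fingers close. It gives the time, the measured TCP pose, the force, the opening and the grip force at its end, in the units of the state.
- robot.observe(): the state, without advancing time (a new reading comes with each control period).
- robot.read_camera(name): name is "scene" or "side" or "wrist"; returns a dict with "image" (420x560x3 uint8, red, green, blue), "range_z" (420x560 float32, m along the optical axis (not along the pixel's ray), 0 where there is no reading), "vfov" (degrees; the focal length in pixels is half the picture's height over the tangent of half this angle, whatever the lens; pixels are square), "cx", "cy" (the principal point, pixels), "extrinsics" (4x4, takes a point from camera to world coordinates); the wrist camera has in their place "hand_eye" (4x4, takes a point from camera to tool coordinates, whose origin is the TCP and whose axes are the flange's). Camera axes: x right, y up, looking along -z (the intrinsics and any distortion apply to the point x, -y, -z); pixel columns grow to the right and rows downward; lengths in m; the calibration is good to about 2 mm. The wrist camera is an equidistant fisheye: a pixel r from the principal point sees the ray r / f radians off the axis. A picture is of the moment at which its call begins: read the wrist's pose just before it.
- robot.hand_in(): hands the job in; it is judged then, once.
The state is a dict: "time": time; "qpos": joint angles; "qvel": joint speeds; "joint_efforts": joint torques, N m; "tool_pos": TCP position; "tool_rot": TCP orientation; "contact_force": force on the tool from outside, world axes, zero at the start; "torque": the same for the moment, N m; "opening": finger opening in m; "grip_force": force on a finger pad.
Only numpy, scipy, OpenCV 4.12 (cv2) and the standard library are available. Lean on these libraries where they do the work, as an engineer would, in place of code of your own. Each camera call takes 0.05 s, during which the arm holds its last target. There are 200 camera calls.

### The job

Set up the folding spectacle case: lift its front wall and both side walls, which lie folded out, until all three stand fully upright. Then take the lid by its rail from where it leans back open, swing it gently up to the point where it stands upright and balances over its hinge without falling shut or back, and finish while still gripping the rail there, so that a colleague can fit the lid stay. Do not push the other things on the bench about.

Things in the scene. Friction and masses are not known exactly. Their poses are not given: they have to be found in the camera images.
- case: the folding case of plain grey plastic, heavy and fixed to the bench. Origin at the centre of its underside on the bench, z up. Base block 120 mm along x, 100 mm along y, 30 mm high. The only fixed wall is the back wall at the +x side (6 mm thick, top 108 mm above the bench), which carries the lid. All panels are 5 mm thick
- wall_front (a joint): front wall angle, hinge line along the case's y at x = -60 mm, 30 mm above the bench: 0 lies flat outward (towards the case's -x), 1.571 upright against its stop. The hinge is stiff (about 0.07 N m of friction): the wall stays where it is left
- wall_left (a joint): left side wall angle, hinge line along the case's x at y = +50 mm, 30 mm above the bench: 0 lies flat outward (the case's +y), 1.571 upright against its stop; stiff hinge like the front wall's
- wall_right (a joint): right side wall angle, hinge line along the case's x at y = -50 mm, 30 mm above the bench: 0 lies flat outward (the case's -y), 1.571 upright against its stop; stiff hinge like the front wall's
- lid (a joint): lid angle, hinge line along the case's y at x = +60 mm, 110 mm above the bench: 0 closed level over the case, 1.571 upright, where its centre of mass is straight above the hinge and it balances; 2.8 leans back open on its stop (the case's +x side). The hinge is free: let go, the lid falls to whichever side it leans. Lid about 0.22 kg
- wall_front_rail (a point): the round aluminium rail along the free edge of the front wall: 10 mm diameter, 94 mm long, parallel to the hinge, fixed to the front wall. This point is at its mid-length on its axis, 70 mm from the hinge line. A hand hole 74 mm wide along the rail separates it from the rest of the panel, 33 mm clear between rail and panel; it is pinched across, one finger through the hand hole
- wall_left_rail (a point): the round aluminium rail along the free edge of the left wall: 10 mm diameter, 110 mm long, parallel to the hinge, fixed to the left wall. This point is at its mid-length on its axis, 70 mm from the hinge line. A hand hole 90 mm wide along the rail separates it from the rest of the panel, 33 mm clear between rail and panel; it is pinched across, one finger through the hand hole
- wall_right_rail (a point): the round aluminium rail along the free edge of the right wall: 10 mm diameter, 110 mm long, parallel to the hinge, fixed to the right wall. This point is at its mid-length on its axis, 70 mm from the hinge line. A hand hole 90 mm wide along the rail separates it from the rest of the panel, 33 mm clear between rail and panel; it is pinched across, one finger through the hand hole
- lid_rail (a point): the round aluminium rail along the free edge of the lid: 10 mm diameter, 100 mm long, parallel to the hinge, fixed to the lid. This point is at its mid-length on its axis, 125 mm from the hinge line. A hand hole 80 mm wide along the rail separates it from the rest of the panel, 33 mm clear between rail and panel; it is pinched across, one finger through the hand hole
- lens: bystander: a glass lens blank, disc 66 mm across, 8 mm high. Origin under its centre
- driver: bystander: a screwdriver 150 mm long lying on the bench
- spectacles: bystander: a pair of black spectacles standing with its temples open, 125 mm wide, 137 mm deep, 44 mm high. Origin at the bench under the bridge; temples run to its +x
- tape: bystander: a roll of tape, 60 mm across, 18 mm high. Origin under its centre
- mug: bystander: a white mug, 80 mm across, 90 mm high. Origin under its centre
- cleaner: bystander: a small bottle of lens cleaner, 44 mm across, 120 mm high. Origin under its centre
- calculator: bystander: a desk calculator, 140 by 85 by 16 mm, lying flat. Origin under its centre

How it is judged:
By the outcome, as a careful person would: the job done as asked, in the order asked, and still so for the second after the job is handed in, while the arm keeps its last pose, push and grip.
It also fails if it takes over 64 s, if anything falls off the work surface, if the arm or the gripper's body presses on something with over 40 N, if the wrist force passes 120 N, or if a joint passes its speed limit or range.

## Working session

There is one attempt and no reset: what is moved stays moved. The work goes in short steps, Python scripts to look and compute and a tool call to move; the robot and the scene stay as the last step left them, time stands still between calls to the robot, and variables do not carry over. Pictures are saved under pics/ and viewed, at most 10 in all, crops included, and the job is handed in when it is done.

Besides the shell and the picture viewer there is one more tool, called after "Call:" in YAML: its name, and indented under it one key for each argument. move_arm: Moves the arm, as the interface text tells. Shifts and turns lie within -1 to 1; 1 stands for 0.1 m of shift or pi rad of turn. Its arguments: {"type":"object","properties":{"motion":{"type":"array"},"fingers":{"type":"number"},"newtons":{"type":"number"}},"required":["motion"]}

```bash
mkdir -p pics; ls; python3 - <<'E'
from cell import robot
import cv2,numpy as np
print(robot.observe())
for n in ("scene","side"):
    c=robot.read_camera(n); np.savez("pics/"+n,**c)
    cv2.imwrite(f"pics/{n}0.png",c["image"][:,:,::-1]); print(n,c["vfov"],c["cx"],c["cy"],c["extrinsics"].round(3).tolist())
E
```

```text
pics
{'time': 0.0, 'qpos': array([-1.41796833e+00,  3.42725499e-01,  1.52502951e+00, -1.53015856e-06,
        1.27543077e+00, -1.45994264e-01]), 'qvel': array([-0.00071316,  0.00021955, -0.00134343,  0.00010912, -0.00067743,
        0.00032045]), 'joint_efforts': array([ 1.25572511e-03, -4.31237555e+01, -2.44221461e+01,  7.17766816e-02,
        5.59993798e-02, -1.49257453e-04]), 'tool_pos': array([ 0.15451583, -0.50130358,  0.22603918]), 'tool_rot': array([-3.14001626e+00, -2.30314824e-04,  2.98822528e-01]), 'contact_force': array([ 0.08027944,  0.04128815, -0.0167545 ]), 'torque': array([ 0.00340765, -0.08869219,  0.00114675]), 'grip_force': 0.0, 'opening': 0.09194918330574897}
scene 54.298221088780295 282.6393726419137 204.68331800194255 [[-0.686, -0.527, 0.502, 1.178], [0.728, -0.494, 0.475, 0.577], [-0.002, 0.691, 0.722, 0.959], [0.0, 0.0, 0.0, 1.0]]
side 46.00756851349425 286.57043578625627 205.86768210776535 [[0.984, 0.132, -0.117, 0.41], [-0.177, 0.72, -0.672, -1.074], [-0.004, 0.682, 0.732, 1.252], [0.0, 0.0, 0.0, 1.0]]
```

View pics/scene0.png

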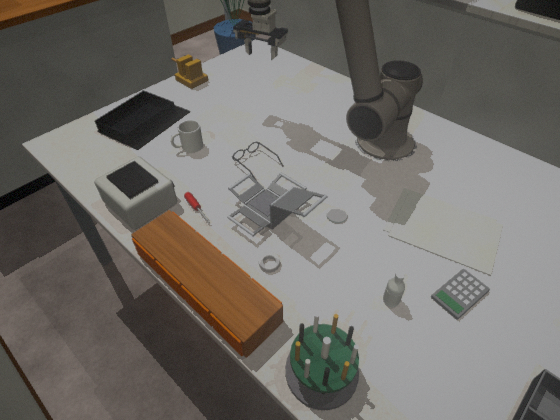

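View pics/side0.png

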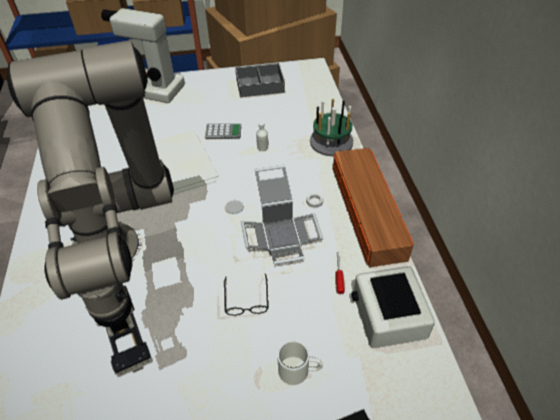

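The case sits in the middle. In the side view the base is near (285,232), the front wall points towards the viewer (290,258), the side walls are at (252,237) and (312,228), and the lid leans back at (273,185). The spectacles stand just in front, at (247,295). I'll build a height map from both clouds.

```bash
cat > h.py <<'E'
import numpy as np
def cloud(c):
    H,W=c["range_z"].shape; f=H/2/np.tan(np.radians(float(c["vfov"]))/2)
    v,u=np.mgrid[:H,:W]; z=c["range_z"]
    p=np.stack([(u-c["cx"])/f*z,-(v-c["cy"])/f*z,-z],-1)
    E=c["extrinsics"]; w=p@E[:3,:3].T+E[:3,3]; w[z==0]=np.nan
    return w
E
python3 - <<'E'
import numpy as np,cv2
from h import *
w=cloud(np.load("pics/side.npz")); s=cloud(np.load("pics/scene.npz"))
for n,u,v in [("base",285,232),("frontrail",290,261),("left",246,237),("right",319,228),("lidtop",271,170),("bench",200,280)]:
    print(n,w[v,u].round(3))
# top-down height map, 1.5 px/mm... x right, y up; range x .3-.75,y -.25..0.25
P=np.concatenate([w.reshape(-1,3),s.reshape(-1,3)]); P=P[np.isfinite(P).all(1)]
x0,y0=.28,-.25; k=1200
im=np.zeros((600,600),np.float32)
m=(P[:,0]>x0)&(P[:,0]<x0+.5)&(P[:,1]>y0)&(P[:,1]<y0+.5)&(P[:,2]<.25); P=P[m]
for p in P[np.argsort(P[:,2])]:
    i,j=int(599-(p[1]-y0)*k),int((p[0]-x0)*k)
    if 0<=i<600 and 0<=j<600: im[max(i-1,0):i+2,max(j-1,0):j+2]=max(p[2],0.0005)
c=cv2.applyColorMap((np.clip(im/.17,0,1)*255).astype(np.uint8),cv2.COLORMAP_JET)
for t in range(0,500,50):
    cv2.putText(c,f"{x0*1000+t:.0f}",(int(t*1.2),595),0,.4,(255,255,255)); cv2.putText(c,f"{y0*1000+t:.0f}",(0,int(599-t*1.2)),0,.4,(255,255,255))
cv2.imwrite("pics/top.png",c)
b=P[(abs(P[:,2]-.031)<.006)]; print(len(b))
E
```

```text
base [ 0.581 -0.064  0.03 ]
frontrail [ 0.579 -0.164  0.007]
left [ 0.454 -0.086  0.058]
right [ 0.69  -0.076  0.04 ]
lidtop [0.586 0.265 0.   ]
bench [ 0.298 -0.181  0.001]
2233
```

View pics/top.png

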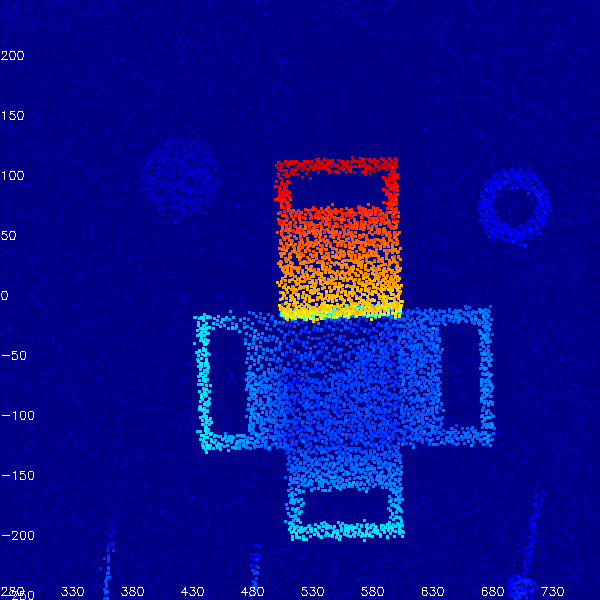

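The height map shows the left rail at px (205,380), the right rail at (487,375), the front rail at (345,531) and the lid rail at (338,165). Next I'll fit the case pose from those.

```bash
cat > fit.py <<'E'
import numpy as np
from h import *
w=cloud(np.load("pics/side.npz")).reshape(-1,3); s=cloud(np.load("pics/scene.npz")).reshape(-1,3)
box={"left":(.44,.459,-.115,-.03,.02,.1),"right":(.678,.695,-.115,-.03,.02,.1),"front":(.535,.60,-.21,-.185,.02,.1),"lid":(.525,.60,.098,.118,.11,.2)}
for n,b in box.items():
  for nm,P in(("side",w),("scene",s),("both",np.r_[w,s])):
    q=P[(P[:,0]>b[0])&(P[:,0]<b[1])&(P[:,1]>b[2])&(P[:,1]<b[3])&(P[:,2]>b[4])&(P[:,2]<b[5])]
    if len(q)<5: print(n,nm,len(q)); continue
    m=q.mean(0);d=np.linalg.svd(q-m)[2][0]; d*=np.sign(d[0]+d[1])
    print(n,nm,len(q),m.round(4),d.round(3),"topz",np.percentile(q[:,2],90).round(4))
P=np.r_[w,s]
q=P[(P[:,2]>.09)&(P[:,2]<.2)&(P[:,0]>.48)&(P[:,0]<.64)&(P[:,1]>-.03)&(P[:,1]<.13)]
import cv2
print("lid rect",cv2.minAreaRect((q[:,:2]*1000).astype(np.float32)))
l=q[(q[:,1]>0)&(q[:,1]<.07)]; A=np.c_[l[:,:2],np.ones(len(l))]; print("lid plane",np.linalg.lstsq(A,l[:,2],rcond=None)[0])
for n,b in {"base+":(.52,.6,-.11,-.03)}.items():
    q=P[(P[:,0]>b[0])&(P[:,0]<b[1])&(P[:,1]>b[2])&(P[:,1]<b[3])]; print(n,np.percentile(q[:,2],[10,50,90]))
q=P[(P[:,2]>.02)&(P[:,2]<.1)&(P[:,0]>.42)&(P[:,0]<.72)&(P[:,1]>-.14)&(P[:,1]<-.02)]
print("walls rect",cv2.minAreaRect((q[:,:2]*1000).astype(np.float32)), "bench z",np.median(P[(P[:,0]>.5)&(P[:,0]<.6)&(P[:,1]>.14)&(P[:,1]<.2)][:,2]))
E
python3 fit.py
```

```text
left side 63 [ 0.45   -0.0708  0.0584] [-0.022  1.    -0.012] topz 0.0622
left scene 72 [ 0.4506 -0.0737  0.0574] [-0.033  0.999 -0.002] topz 0.0604
left both 135 [ 0.4503 -0.0723  0.0579] [-0.028  1.    -0.006] topz 0.0614
right side 68 [ 0.6852 -0.0757  0.0418] [-0.009  1.     0.013] topz 0.0458
right scene 82 [ 0.6858 -0.0711  0.0407] [-0.02  1.    0.01] topz 0.0436
right both 150 [ 0.6855 -0.0732  0.0412] [-0.014  1.     0.009] topz 0.0448
front side 71 [ 0.5668 -0.1945  0.0577] [ 0.999 -0.003  0.032] topz 0.0615
front scene 54 [ 0.569  -0.1909  0.0563] [1.    0.025 0.008] topz 0.0598
front both 125 [ 0.5677 -0.1929  0.0571] [1.    0.015 0.019] topz 0.0608
lid side 72 [0.5628 0.1092 0.1568] [1.    0.024 0.009] topz 0.1612
lid scene 84 [0.564  0.1124 0.1561] [ 1.     0.016 -0.006] topz 0.1588
lid both 156 [0.5635 0.1109 0.1564] [1.    0.022 0.001] topz 0.1599
lid rect ((561.6982421875, 49.63660430908203), (102.97919464111328, 135.96693420410156), 1.9781619310379028)
lid plane [-0.01769241  0.35360108  0.12629553]
base+ [0.02814544 0.03147609 0.03429461]
walls rect ((567.2957153320312, -79.92286682128906), (119.75809478759766, 249.92733764648438), 89.97699737548828) bench z 0.001178380834467141
```

Call:
move_arm:
  motion:
    - [0.6, -0.2, 0, 0, 0, 0]
    - [1, -0.36, 0, 0, 0, 0]
  fingers: 0

```text
time: 0.35
tool_pos: [0.2405, -0.4367, 0.2262]
tool_rot: [-3.14, -0.0, 0.298]
contact_force: [0.4, -1.0, 0.6]
opening: 0.0769
grip_force: 0.0
```

Call:
move_arm:
  motion:
    - [0.6, -0.2, 0, 0, 0, 0]
    - [1, -0.36, 0, 0, 0, 0]

```text
time: 0.6
tool_pos: [0.326, -0.3724, 0.2264]
tool_rot: [-3.141, -0.0, 0.3]
contact_force: [-0.3, -0.5, 0.2]
opening: 0.0561
grip_force: 0.0
```

Call:
move_arm:
  motion:
    - [0.6, -0.2, 0, 0, 0, 0]
    - [1, -0.36, 0, 0, 0, 0]

```text
time: 0.85
tool_pos: [0.411, -0.3084, 0.2264]
tool_rot: [-3.141, 0.0, 0.3]
contact_force: [-1.3, 0.4, -0.3]
opening: 0.0464
grip_force: 0.0
```

Call:
move_arm:
  motion:
    - [0.6, -0.2, 0, 0, 0, 0.045]
    - [1, -0.36, 0, 0, 0, 0.089]
    - [1, -0.36, 0, 0, 0, 0.089]

```text
time: 1.23
tool_pos: [0.4961, -0.2441, 0.226]
tool_rot: [-3.141, 0.001, 0.023]
contact_force: [-0.5, -0.1, 0.2]
opening: 0.0461
grip_force: 0.0
```

Call:
move_arm:
  motion:
    - [0.4, -0.25, 0.4, 0, 0, 0]
    - [0.72, -0.53, 0.9, 0, 0, 0]
    - [0.72, -0.53, 1, 0, 0, 0]
    - [0.72, -0.53, 1, 0, 0, 0]
  fingers: -0.42

```text
time: 1.72
tool_pos: [0.5643, -0.1927, 0.126]
tool_rot: [-3.141, 0.002, 0.02]
contact_force: [-0.8, -0.1, -0.3]
opening: 0.0264
grip_force: 0.0
```

```bash
python3 - <<'E'
from cell import robot
import cv2
c=robot.read_camera("wrist"); cv2.imwrite("pics/w1.png",c["image"][:,:,::-1])
E
```

```text
(no output)
```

View pics/w1.png

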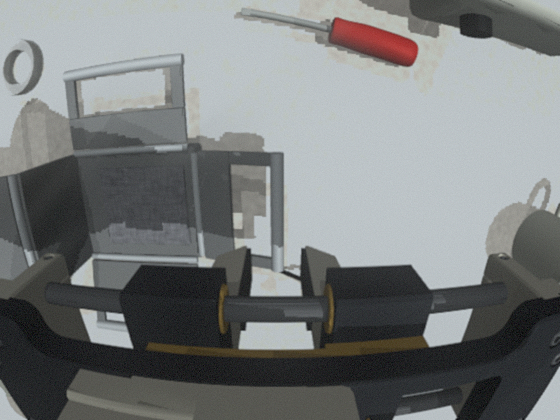

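The wrist view shows the front rail at column ~278, running between the fingertips (~245 and ~310). I'll go down and grip.

Call:
move_arm:
  motion:
    - [0, 0, 0.4, 0, 0, 0]
    - [0, 0, 0.8, 0, 0, 0]
    - [0, 0, 0.92, 0, 0, 0]
    - [0, 0, 0.92, 0, 0, 0]

```text
time: 2.28
tool_pos: [0.5656, -0.1931, 0.0358]
tool_rot: [3.141, -0.001, 0.018]
contact_force: [-0.2, 1.0, -0.5]
opening: 0.0267
grip_force: 0.0
```

Call:
move_arm:
  motion:
    - [0, 0, 0, 0, 0, 0]
    - [0, 0, 0, 0, 0, 0]
    - [0, 0, 0, 0, 0, 0]
    - [0, 0, 0, 0, 0, 0]
  fingers: -1
  newtons: 12

```text
time: 2.78
tool_pos: [0.5664, -0.1935, 0.0361]
tool_rot: [3.139, -0.003, 0.019]
contact_force: [-1.3, -6.2, 1.9]
opening: 0.0094
grip_force: 12.0
```

Call:
move_arm:
  motion:
    - [0, -0.04, -0.086, 0, 0, 0]
    - [0, -0.097, -0.175, 0, 0, 0]
    - [0, -0.166, -0.253, 0, 0, 0]
    - [0, -0.247, -0.32, 0, 0, 0]
    - [0, -0.336, -0.375, 0, 0, 0]
    - [0, -0.434, -0.416, 0, 0, 0]
    - [0, -0.536, -0.441, 0, 0, 0]
    - [0, -0.619, -0.45, 0, 0, 0]
    - [0, -0.655, -0.45, 0, 0, 0]
    - [0, -0.665, -0.45, 0, 0, 0]
    - [0, -0.665, -0.45, 0, 0, 0]

```text
time: 4.15
tool_pos: [0.5654, -0.127, 0.0823]
tool_rot: [3.138, -0.004, 0.02]
contact_force: [-2.0, -4.9, 11.1]
opening: 0.0096
grip_force: 12.0
```

Call:
move_arm:
  motion:
    - [0, -0.02, -0.01, 0, 0, 0]
    - [0, -0.03, -0.015, 0, 0, 0]
    - [0, -0.03, -0.015, 0, 0, 0]

```text
time: 4.53
tool_pos: [0.5653, -0.1267, 0.0826]
tool_rot: [3.135, -0.004, 0.019]
contact_force: [-0.7, -16.6, 1.2]
opening: 0.0096
grip_force: 12.0
```

```bash
cat >> h.py <<'E'
def snap(robot,names=("side","scene")):
    return {n:cloud(robot.read_camera(n)).reshape(-1,3) for n in names}
C=np.array([.5677,-.068]); ex=np.array([-.02,1]); ey=np.array([-1,-.02])
def case(P): # to case frame
    d=P[:,:2]-C; return np.c_[d@ex,d@ey,P[:,2]]
E
python3 - <<'E'
from cell import robot
from h import *
for n,P in snap(robot).items():
    q=case(P[np.isfinite(P).all(1)])
    for lo,hi in((.035,.05),(.05,.065),(.065,.08),(.08,.095),(.095,.11)):
        f=q[(abs(q[:,1])>.036)&(abs(q[:,1])<.047)&(q[:,0]>-.08)&(q[:,0]<-.045)&(q[:,2]>lo)&(q[:,2]<hi)]
        print(n,lo,len(f),f[:,0].mean().round(4),np.percentile(f[:,0],[5,95]).round(4))
E
```

```text
side 0.035 16 -0.0606 [-0.0632 -0.0574]
side 0.05 12 -0.0594 [-0.0626 -0.0566]
side 0.065 13 -0.0602 [-0.0628 -0.0571]
side 0.08 7 -0.0604 [-0.0624 -0.0575]
side 0.095 13 -0.0612 [-0.0646 -0.0574]
scene 0.035 16 -0.0566 [-0.0588 -0.0547]
scene 0.05 14 -0.0575 [-0.06   -0.0555]
scene 0.065 9 -0.0568 [-0.0582 -0.0551]
scene 0.08 11 -0.0567 [-0.0608 -0.0544]
scene 0.095 13 -0.0564 [-0.061  -0.0535]
```

The front wall is upright against its stop: the force rose to 16 N with no further travel, and the wall profile is vertical. I'll release and go to the left rail.

Call:
move_arm:
  motion:
    - [0, 0.03, 0, 0, 0, 0]
    - [0, 0.03, 0, 0, 0, 0]
    - [0, 0.03, 0, 0, 0, 0]
  fingers: -0.42

```text
time: 5.0
tool_pos: [0.564, -0.125, 0.0812]
tool_rot: [-3.141, 0.0, 0.02]
contact_force: [-0.8, -0.1, -0.7]
opening: 0.0258
grip_force: 0.0
```

Call:
move_arm:
  motion:
    - [0, 0, -0.3, 0, 0, 0]
    - [0, 0, -0.7, 0, 0, 0]
    - [0, 0, -0.7, 0, 0, 0]

```text
time: 5.38
tool_pos: [0.566, -0.1256, 0.1545]
tool_rot: [3.139, -0.006, 0.02]
contact_force: [0.2, -0.6, -0.3]
opening: 0.0267
grip_force: 0.0
```

Call:
move_arm:
  motion:
    - [-0.2, -0.1, 0, 0, 0, -0.056]
    - [-0.4, -0.2, 0, 0, 0, -0.112]
    - [-0.6, -0.35, 0, 0, 0, -0.168]
    - [-0.8, -0.45, 0, 0, 0, -0.224]
    - [-1, -0.57, 0, 0, 0, -0.28]
    - [-1, -0.57, 0, 0, 0, -0.336]
    - [-1, -0.57, 0, 0, 0, -0.392]
    - [-1, -0.57, 0, 0, 0, -0.448]
    - [-1, -0.57, 0, 0, 0, -0.5]
    - [-1, -0.57, 0, 0, 0, -0.5]

```text
time: 6.62
tool_pos: [0.4626, -0.07, 0.1505]
tool_rot: [-3.14, -0.001, 1.589]
contact_force: [-0.2, 0.4, -0.6]
opening: 0.0268
grip_force: 0.0
```

Call:
move_arm:
  motion:
    - [0, -0.14, 0.2, 0, 0, 0]
    - [0, -0.14, 0.2, 0, 0, 0]
    - [0, -0.14, 0.2, 0, 0, 0]

```text
time: 7.0
tool_pos: [0.4497, -0.0708, 0.1316]
tool_rot: [3.141, 0.0, 1.588]
contact_force: [-0.6, 1.0, -0.6]
opening: 0.0269
grip_force: 0.0
```

Call:
move_arm:
  motion:
    - [0, 0, 0.4, 0, 0, 0]
    - [0, 0, 0.8, 0, 0, 0]
    - [0, 0, 0.96, 0, 0, 0]
    - [0, 0, 0.96, 0, 0, 0]

```text
time: 7.5
tool_pos: [0.4492, -0.0707, 0.0347]
tool_rot: [-3.14, -0.0, 1.589]
contact_force: [0.2, 0.8, -0.1]
opening: 0.0267
grip_force: 0.0
```

Call:
move_arm:
  motion:
    - [0, 0, 0, 0, 0, 0]
    - [0, 0, 0, 0, 0, 0]
    - [0, 0, 0, 0, 0, 0]
    - [0, 0, 0, 0, 0, 0]
  fingers: -1

```text
time: 8.0
tool_pos: [0.4475, -0.0709, 0.0357]
tool_rot: [-3.139, 0.0, 1.591]
contact_force: [-6.4, -3.1, 2.9]
opening: 0.0096
grip_force: 12.0
```

Call:
move_arm:
  motion:
    - [0, 0.04, -0.086, 0, 0, 0]
    - [0, 0.097, -0.175, 0, 0, 0]
    - [0, 0.166, -0.253, 0, 0, 0]
    - [0, 0.247, -0.32, 0, 0, 0]
    - [0, 0.336, -0.375, 0, 0, 0]
    - [0, 0.434, -0.416, 0, 0, 0]
    - [0, 0.536, -0.445, 0, 0, 0]
    - [0, 0.619, -0.46, 0, 0, 0]
    - [0, 0.655, -0.46, 0, 0, 0]
    - [0, 0.665, -0.46, 0, 0, 0]
    - [0, 0.665, -0.46, 0, 0, 0]

```text
time: 9.38
tool_pos: [0.5138, -0.0694, 0.0817]
tool_rot: [-3.138, -0.0, 1.59]
contact_force: [-11.3, 1.1, 12.6]
opening: 0.0093
grip_force: 12.0
```

Call:
move_arm:
  motion:
    - [0, 0.015, 0, 0, 0, 0]
    - [0, 0.03, 0, 0, 0, 0]
    - [0, 0.03, 0, 0, 0, 0]

```text
time: 9.75
tool_pos: [0.514, -0.0693, 0.0813]
tool_rot: [-3.132, -0.001, 1.591]
contact_force: [-19.1, -1.2, 17.8]
opening: 0.0092
grip_force: 12.0
```

Call:
move_arm:
  motion:
    - [0, -0.03, -0.015, 0, 0, 0]
    - [0, -0.03, -0.015, 0, 0, 0]
    - [0, -0.03, -0.015, 0, 0, 0]
  fingers: -0.42

```text
time: 10.12
tool_pos: [0.5162, -0.0696, 0.0827]
tool_rot: [3.141, 0.0, 1.59]
contact_force: [-0.5, 0.5, 0.6]
opening: 0.0262
grip_force: 0.0
```

Call:
move_arm:
  motion:
    - [0, 0, -0.3, 0, 0, 0]
    - [0, 0, -0.6, 0, 0, 0]
    - [0, 0.5, -0.7, 0, 0, 0]
    - [0, 0.9, -0.7, 0, 0, 0]
    - [0, 0.9, -0.7, 0, 0, 0]

```text
time: 10.75
tool_pos: [0.6076, -0.0676, 0.152]
tool_rot: [3.14, 0.0, 1.591]
contact_force: [0.4, 0.0, -1.4]
opening: 0.0266
grip_force: 0.0
```

```bash
python3 - <<'E'
from cell import robot
from h import *
C[0]=.564
for n,P in snap(robot).items():
    P=P[np.isfinite(P).all(1)]; q=case(P)
    for lo,hi in((.035,.05),(.05,.065),(.065,.08),(.08,.095),(.095,.11)):
        f=q[(abs(q[:,0])<.05)&(q[:,1]>.035)&(q[:,1]<.07)&(q[:,2]>lo)&(q[:,2]<hi)]
        g=q[(abs(q[:,1])<.045)&(q[:,0]<-.045)&(q[:,0]>-.08)&(q[:,2]>lo)&(q[:,2]<hi)]
        print(n,lo,"L",len(f),np.median(f[:,1]).round(4),"F",len(g),np.median(g[:,0]).round(4))
    r=P[(P[:,0]>.675)&(P[:,0]<.695)&(P[:,1]>-.11)&(P[:,1]<-.03)&(P[:,2]>.02)&(P[:,2]<.06)]
    print("R",len(r),r.mean(0).round(4))
print(robot.observe()["tool_pos"])
E
```

```text
side 0.035 L 15 0.0502 F 78 -0.0605
side 0.05 L 18 0.0499 F 103 -0.0598
side 0.065 L 5 0.0497 F 23 -0.0603
side 0.08 L 1 0.0488 F 19 -0.0595
side 0.095 L 72 0.0484 F 95 -0.0605
R 63 [ 0.6853 -0.0695  0.0426]
scene 0.035 L 40 0.0475 F 66 -0.057
scene 0.05 L 71 0.0477 F 84 -0.0569
scene 0.065 L 9 0.0482 F 9 -0.0558
scene 0.08 L 8 0.0468 F 8 -0.0555
scene 0.095 L 88 0.0476 F 22 -0.0553
R 79 [ 0.6855 -0.0705  0.0408]
[ 0.60499379 -0.06753183  0.1518349 ]
```

Call:
move_arm:
  motion:
    - [-0.02, 0.5, 0, 0, 0, 0]
    - [-0.04, 0.79, 0.3, 0, 0, 0]
    - [-0.04, 0.79, 0.6, 0, 0, 0]
    - [-0.04, 0.79, 0.8, 0, 0, 0]
    - [-0.04, 0.79, 0.8, 0, 0, 0]

```text
time: 11.48
tool_pos: [0.6825, -0.07, 0.0708]
tool_rot: [-3.137, -0.001, 1.59]
contact_force: [0.0, -0.3, -0.0]
opening: 0.0268
grip_force: 0.0
```

Call:
move_arm:
  motion:
    - [0, 0, 0.3, 0, 0, 0]
    - [0, 0, 0.52, 0, 0, 0]
    - [0, 0, 0.52, 0, 0, 0]

```text
time: 11.85
tool_pos: [0.6835, -0.0702, 0.0203]
tool_rot: [-3.139, -0.0, 1.59]
contact_force: [0.2, 0.3, 0.2]
opening: 0.0267
grip_force: 0.0
```

Call:
move_arm:
  motion:
    - [0, 0, 0, 0, 0, 0]
    - [0, 0, 0, 0, 0, 0]
    - [0, 0, 0, 0, 0, 0]
    - [0, 0, 0, 0, 0, 0]
  fingers: -1

```text
time: 12.35
tool_pos: [0.6836, -0.0704, 0.0211]
tool_rot: [-3.14, 0.0, 1.59]
contact_force: [-4.4, -2.4, 1.0]
opening: 0.0093
grip_force: 12.0
```

Call:
move_arm:
  motion:
    - [0, -0.017, -0.089, 0, 0, 0]
    - [0, -0.05, -0.188, 0, 0, 0]
    - [0, -0.098, -0.282, 0, 0, 0]
    - [0, -0.16, -0.367, 0, 0, 0]
    - [0, -0.233, -0.442, 0, 0, 0]
    - [0, -0.317, -0.505, 0, 0, 0]
    - [0, -0.41, -0.555, 0, 0, 0]
    - [0, -0.508, -0.591, 0, 0, 0]
    - [0, -0.61, -0.615, 0, 0, 0]
    - [0, -0.68, -0.622, 0, 0, 0]
    - [0, -0.7, -0.622, 0, 0, 0]
    - [0, -0.7, -0.622, 0, 0, 0]

```text
time: 13.85
tool_pos: [0.6169, -0.0722, 0.0872]
tool_rot: [3.133, 0.002, 1.59]
contact_force: [2.2, -0.0, 12.9]
opening: 0.0094
grip_force: 12.0
```

Call:
move_arm:
  motion:
    - [0, -0.015, 0, 0, 0, 0]
    - [0, -0.03, 0, 0, 0, 0]
    - [0, -0.03, 0, 0, 0, 0]

```text
time: 14.22
tool_pos: [0.614, -0.0722, 0.0871]
tool_rot: [3.133, 0.002, 1.59]
contact_force: [1.1, -0.4, 12.2]
opening: 0.0091
grip_force: 12.0
```

Call:
move_arm:
  motion:
    - [0, -0.02, -0.04, 0, 0, 0]
    - [0, -0.04, -0.04, 0, 0, 0]
    - [0, -0.04, -0.04, 0, 0, 0]

```text
time: 14.6
tool_pos: [0.6133, -0.072, 0.0886]
tool_rot: [3.127, 0.002, 1.59]
contact_force: [19.8, -0.3, -10.7]
opening: 0.0097
grip_force: 12.0
```

At the stop (19.8 N with no travel). I'll release, rise, and check all three walls and the lid rail again.

Call:
move_arm:
  motion:
    - [0, 0.03, 0.02, 0, 0, 0]
    - [0, 0.03, 0.02, 0, 0, 0]
    - [0, 0.03, 0.02, 0, 0, 0]
  fingers: -0.42

```text
time: 14.98
tool_pos: [0.61, -0.0714, 0.0851]
tool_rot: [-3.141, -0.0, 1.59]
contact_force: [0.3, -0.1, -0.0]
opening: 0.0262
grip_force: 0.0
```

Call:
move_arm:
  motion:
    - [0, 0, -0.3, 0, 0, 0]
    - [0, 0, -0.7, 0, 0, 0]
    - [0, 0, -1, 0, 0, 0]
    - [0, 0, -1, 0, 0, 0]

```text
time: 15.48
tool_pos: [0.6116, -0.0718, 0.1877]
tool_rot: [3.137, 0.001, 1.59]
contact_force: [-0.0, -0.2, -0.7]
opening: 0.0267
grip_force: 0.0
```

Call:
move_arm:
  motion:
    - [0.2, -0.1, -0.1, 0, 0, 0.056]
    - [0.4, -0.2, -0.2, 0, 0, 0.112]
    - [0.5, -0.3, -0.3, 0, 0, 0.168]
    - [0.6, -0.4, -0.4, 0, 0, 0.224]
    - [0.7, -0.5, -0.4, 0, 0, 0.28]
    - [0.8, -0.5, -0.4, 0, 0, 0.336]
    - [0.9, -0.5, -0.4, 0, 0, 0.392]
    - [1, -0.5, -0.4, 0, 0, 0.448]
    - [1, -0.5, -0.4, 0, 0, 0.5]
    - [1, -0.5, -0.4, 0, 0, 0.5]

```text
time: 16.73
tool_pos: [0.5579, 0.0275, 0.2236]
tool_rot: [-3.141, 0.002, 0.021]
contact_force: [-0.7, -0.6, 0.3]
opening: 0.0263
grip_force: 0.0
```

```bash
python3 - <<'E'
from cell import robot
from h import *
C[0]=.564
for n,P in snap(robot).items():
    P=P[np.isfinite(P).all(1)]; q=case(P)
    for lo,hi in((.035,.05),(.05,.065),(.08,.095),(.095,.11)):
        o=[]
        for a,s,b in((1,1,.05),(1,-1,.05),(0,-1,.06)):
            f=q[(abs(q[:,1-a])<.04)&(abs(s*q[:,a]-b)<.016)&(q[:,2]>lo)&(q[:,2]<hi)]; o+=[len(f),np.median(f[:,a]).round(4)]
        print(n,lo,"L,R,F",o)
    r=q[(abs(q[:,1])<.035)&(q[:,0]>.168)&(q[:,0]<.19)&(q[:,2]>.13)&(q[:,2]<.17)]
    print("lid",len(r),r.mean(0).round(4),np.percentile(r[:,2],95))
    h=q[(abs(q[:,1])<.045)&(abs(q[:,0]-.06)<.02)&(q[:,2]>.1)]; print("hinge",len(h),h.mean(0).round(3),h.min(0).round(3))
print(robot.observe()["tool_pos"],robot.observe()["tool_rot"])
E
```

```text
side 0.035 L,R,F [7, np.float64(0.0498), 14, np.float64(-0.0491), 68, np.float64(-0.0602)]
side 0.05 L,R,F [16, np.float64(0.0501), 25, np.float64(-0.0505), 96, np.float64(-0.0598)]
side 0.08 L,R,F [0, np.float64(nan), 0, np.float64(nan), 8, np.float64(-0.0599)]
side 0.095 L,R,F [62, np.float64(0.0487), 59, np.float64(-0.0512), 81, np.float64(-0.0605)]
lid 19 [0.178  0.0254 0.1556] 0.16005385325021979
hinge 1516 [0.064 0.005 0.385] [ 0.04  -0.045  0.1  ]
scene 0.035 L,R,F [40, np.float64(0.0472), 57, np.float64(-0.0527), 49, np.float64(-0.0567)]
scene 0.05 L,R,F [52, np.float64(0.0479), 70, np.float64(-0.0521), 53, np.float64(-0.0568)]
scene 0.08 L,R,F [0, np.float64(nan), 0, np.float64(nan), 3, np.float64(-0.0576)]
scene 0.095 L,R,F [75, np.float64(0.0473), 78, np.float64(-0.0528), 73, np.float64(-0.056)]
lid 78 [ 0.1804 -0.0014  0.156 ] 0.1589906781890196
hinge 1160 [ 0.063 -0.018  0.445] [ 0.04  -0.045  0.102]
[0.55822636 0.02734191 0.22406319] [-3.14150725e+00  1.61193818e-03  2.24207259e-02]
  return _methods._mean(a, axis=axis, dtype=dtype,
  ret = ret.dtype.type(ret / rcount)
```

All three walls are vertical in both views. Over to the lid rail at about (0.560, 0.111, 0.152).

Call:
move_arm:
  motion:
    - [0.03, -0.4, 0, 0, 0, 0]
    - [0.05, -0.83, 0, 0, 0, 0]
    - [0.05, -0.83, 0.1, 0, 0, 0]
    - [0.05, -0.83, 0.1, 0, 0, 0]

```text
time: 17.32
tool_pos: [0.5614, 0.11, 0.2136]
tool_rot: [3.141, 0.003, 0.021]
contact_force: [0.4, 0.3, -0.0]
opening: 0.0265
grip_force: 0.0
```

Call:
move_arm:
  motion:
    - [0, 0, 0.3, 0, 0, 0]
    - [0, 0, 0.6, 0, 0, 0]
    - [0, 0, 0.8, 0, 0, 0]
    - [0, 0, 0.8, 0, 0, 0]

```text
time: 17.82
tool_pos: [0.5612, 0.1091, 0.1335]
tool_rot: [3.141, 0.004, 0.018]
contact_force: [-0.1, 0.0, 0.1]
opening: 0.0266
grip_force: 0.0
```

Call:
move_arm:
  motion:
    - [0, 0, 0, 0, 0, 0]
    - [0, 0, 0, 0, 0, 0]
    - [0, 0, 0, 0, 0, 0]
    - [0, 0, 0, 0, 0, 0]
  fingers: -1
  newtons: 15

```text
time: 18.32
tool_pos: [0.5628, 0.1107, 0.136]
tool_rot: [-3.141, -0.002, 0.019]
contact_force: [0.4, 0.1, 5.3]
opening: 0.0092
grip_force: 15.0
```

Call:
move_arm:
  motion:
    - [0, 0.026, -0.068, 0, 0, 0]
    - [0, 0.058, -0.136, 0, 0, 0]
    - [0, 0.093, -0.202, 0, 0, 0]
    - [0, 0.132, -0.266, 0, 0, 0]
    - [0, 0.175, -0.328, 0, 0, 0]
    - [0, 0.222, -0.386, 0, 0, 0]
    - [0, 0.272, -0.443, 0, 0, 0]
    - [0, 0.325, -0.495, 0, 0, 0]
    - [0, 0.381, -0.545, 0, 0, 0]
    - [0, 0.44, -0.591, 0, 0, 0]
    - [0, 0.502, -0.633, 0, 0, 0]

```text
time: 19.7
tool_pos: [0.5639, 0.0616, 0.2001]
tool_rot: [-3.139, -0.004, 0.02]
contact_force: [2.0, 6.8, 7.5]
opening: 0.0089
grip_force: 15.0
```

Call:
move_arm:
  motion:
    - [0, 0.064, -0.039, 0, 0, 0]
    - [0, 0.131, -0.073, 0, 0, 0]
    - [0, 0.199, -0.104, 0, 0, 0]
    - [0, 0.269, -0.13, 0, 0, 0]
    - [0, 0.341, -0.153, 0, 0, 0]
    - [0, 0.414, -0.171, 0, 0, 0]
    - [0, 0.488, -0.184, 0, 0, 0]
    - [0, 0.562, -0.193, 0, 0, 0]
    - [0, 0.624, -0.197, 0, 0, 0]
    - [0, 0.66, -0.198, 0, 0, 0]
    - [0, 0.676, -0.198, 0, 0, 0]
    - [0, 0.676, -0.198, 0, 0, 0]

```text
time: 21.2
tool_pos: [0.5651, -0.0079, 0.2184]
tool_rot: [3.141, -0.002, 0.019]
contact_force: [5.3, 1.2, 2.0]
opening: 0.0093
grip_force: 15.0
```

```bash
python3 - <<'E'
from cell import robot
from h import *
import cv2
C[:]=.564,-.067
for n in("side","scene"):
    c=robot.read_camera(n); cv2.imwrite(f"pics/{n}9.png",cv2.resize(c["image"][120:300,180:380,::-1],None,fx=3,fy=3))
    P=cloud(c).reshape(-1,3); P=P[np.isfinite(P).all(1)]; q=case(P)
    f=q[(abs(q[:,1])<.047)&(abs(q[:,0]-.06)<.03)&(q[:,2]>.118)&(q[:,2]<.195)]
    A=np.c_[f[:,2]-.11,np.ones(len(f))]; s=np.linalg.lstsq(A,f[:,0],rcond=None)[0]; r=abs(f[:,0]-A@s)
    s=np.linalg.lstsq(A[r<.006],f[r<.006,0],rcond=None)[0]; print(n,len(f),"slope rad",s)
    for w,a,sg,b in(("L",1,1,.05),("R",1,-1,.05),("F",0,-1,.06)):
        print(w,[np.median(q[(abs(q[:,1-a])<.04)&(abs(sg*q[:,a]-b)<.016)&(q[:,2]>lo)&(q[:,2]<lo+.015)][:,a]).round(4) for lo in(.035,.05,.095)])
o=robot.observe();print(o["time"],o["tool_pos"],o["contact_force"],o["torque"])
E
```

```text
side 515 slope rad [-0.00592552  0.05877321]
L [np.float64(0.0504), np.float64(0.0501), np.float64(0.0485)]
R [np.float64(-0.0495), np.float64(-0.0506), np.float64(-0.0509)]
F [np.float64(-0.0613), np.float64(-0.061), np.float64(-0.0614)]
scene 436 slope rad [-0.00564387  0.06235028]
L [np.float64(0.0467), np.float64(0.0461), np.float64(0.0485)]
R [np.float64(-0.0526), np.float64(-0.0522), np.float64(-0.0526)]
F [np.float64(-0.0578), np.float64(-0.0578), np.float64(-0.0572)]
21.3 [ 0.56513075 -0.00776366  0.21841623] [5.97610209 0.30541472 1.64601786] [ 0.28173678 -0.82403603  0.06759131]
```

View pics/side9.png

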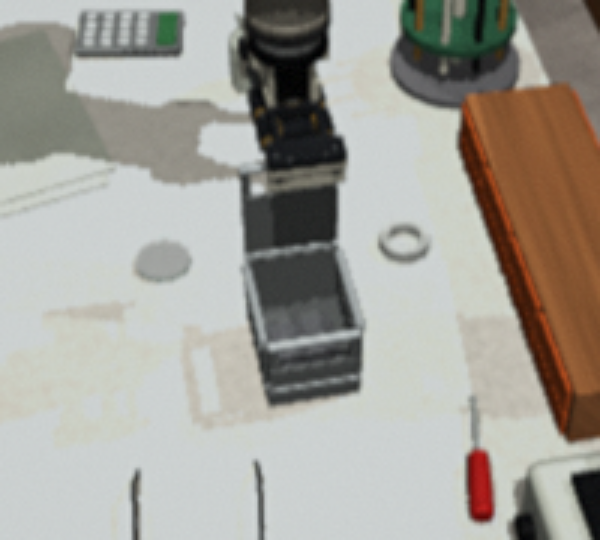

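The picture shows the three walls upright around the base (245–360, 250–400) and the lid standing at (290,215) with the gripper on its rail. The lid measures within 0.006 rad of vertical in both views, with almost no force along its swing. Handing in.

```bash
python3 -c "
from cell import robot
print(robot.hand_in())"
```

```text
the job is handed in; nothing more can be done
None
```

I handed the job in at 21.3 s: all three walls stand upright against their stops, and the lid is held by its rail within about 0.006 rad of vertical; I saw no sign that anything else on the bench had moved.

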